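# Shut a trial denture away through the upper half of a split-door case cabinet

## Robot

A 7-joint arm with a two-finger parallel gripper is mounted at the origin on a cart in front of the work surface, level with it; the furniture and walls round the work are solid. World frame = base frame: x ahead of the robot, y to its left, z up, the work surface at z = 0. Lengths are in mm, angles in rad, forces in N, time in s.
With the tool pointing down it reaches from about 400 to 850 mm from the base axis. Payload 4.5 kg.
Tool frame: the origin (TCP) lies at the very end of the fingers, on their centre line; the grasp point (between the pads) lies bot.hold_point_z behind it (bot.hold_point_z is the distance from the TCP to the grasp point, in mm); z points along the fingers, y is the line along which they close (so a half turn about z gives the same grasp; the last joint's range is limited). The gripper opens to 85 mm and grips with 20 to 120 N. Pads are 22 mm wide; open, the fingers measure 114 mm over their backs; the gripper's body (76 mm by 85 mm) begins 54 mm behind the grasp point. The pads swing forward as they close: fully open they stand 13 mm farther back than shut.
Start: joints at [1.218, 0.689, -0.195, 1.565, 0.157, 0.902, -0.215], TCP at [235.797, -578.838, 231.317] pointing down, gripper open.
Joint ranges: [-3.01, 3.01], [-0.46, 2.08], [-1.47, 1.51], [0.13, 2.56], [-1, 4.14], [0.04, 2.09], [-2.66, 2.66]. Speed limits (rad/s): [2.57, 2.57, 3.14, 3.14, 3.14, 3.14, 3.14].

## Interface

Orientations are given as [roll, pitch, yaw] about the fixed x, y, z axes, in that order (R = Rz(yaw) Ry(pitch) Rx(roll)).
In Python, from bench import sensors, capture, camera_params, bot gives the robot as it stands.
- The arm moves only by the tool play_rows, never from a script. Its arguments are lists of equal length, an entry for each row: "slide": the shift along the tool's x, y, z as a fraction of full scale, a list of three; "angular": the turn, a rotation vector about the tool's x, y, z as a fraction of full scale, a list of three; "jaw": the finger opening in mm, from 0 to 85.4. A call has 1 to 20 rows; each row shifts and turns the commanded pose from where the row before left it, along the tool's axes as they then stand; what a row does not reach is not made up. Full scale, the value 1, is 0.04 m for a shift and 0.08 rad for a turn. A row lasts 1/10 s, in which the tool goes at most 50 mm and 8.59 degrees, less where a joint would pass 70% of its speed; a pose out of reach is approached as far as the arm can. A call with a number of a shift or a turn outside -1 to 1 is refused whole. A call with a gripper value outside its range is refused whole. The fingers move at their own pace and stop on an object; "newtons" is the grip in N (left out, the last holds). Time passes only in rows, so rows that do not move let the fingers close. It gives the time, the measured TCP pose, the force, the opening and the grip force at its end, in the units of the state.
- sensors.observe(): the state, without advancing time (a new reading comes with each control period).
- capture(name): name is "scene" or "top" or "wrist"; returns the picture (480x640x3 uint8, red, green, blue); there is no depth.
- camera_params(name): a dict with "camera_matrix" (3x3 intrinsics, pixels), "R" (3x3) and "t" (3): a world point X has camera coordinates R X + t; the wrist camera has in their place "mount" (4x4, takes a point from camera to tool coordinates, whose origin is the TCP and whose axes are the flange's). Camera axes: x right, y down, z forward; pixel columns grow to the right and rows downward; lengths in mm; the calibration is good to about 2 mm. The wrist camera is an equidistant fisheye: a pixel r from the principal point sees the ray r / f radians off the axis. A picture is of the moment at which its call begins: read the wrist's pose just before it. camera_params takes no time and is no camera call.
- bot.sign_off(): hands the job in; it is judged then, once.
The state is a dict: "time": time; "joint_pos": joint angles; "dq": joint speeds; "effort": joint torques, N m; "tool_pos": TCP position; "ee_rot": TCP orientation; "wrist_force": force on the tool from outside, world axes, zero at the start; "torque": the same for the moment, N m; "finger_gap": finger opening in mm; "grip_force": force on a finger pad.
Only numpy, scipy, OpenCV 4.12 (cv2) and the standard library are available. Lean on these libraries where they do the work, as an engineer would, in place of code of your own. Each camera call takes 0.05 s, during which the arm holds its last target. There are 200 camera calls.

## Task

Put the trial denture (the jaw model with gums on it, not the bare one) away in the little split-door cabinet: draw the drop bolt up, swing only the upper half of the door wide open and leave the lower half bolted, then stand the denture on the ledge and push it in through the doorway. Shut the upper half, which may push the denture the last bit home onto the shelf inside, and press its bolt fully down. Do not tip the denture over or shove the other loose things about.

Things in the scene. Friction and masses are not known exactly. Their poses are not given: they have to be found in the camera images.
- hatch: White split-door case cabinet, 120 deep, 190 wide, 232 high, fixed to the bench. Origin on the bench under the middle of the door's outer face; x points into the cabinet, y to the left seen from in front, z up. Inner faces: sides at y = +-83, back at x = 114, roof's underside at z = 224. The door's outer face is at x = 0; the leaves are 12 thick.
- upper_leaf (a joint): Upper half of the door, 160 wide, z = 108 to 222. Hinged about an upright axis on its left edge, opening toward the robot; rad, 0 shut, at most 2.1. Light friction, stays where it is left. It cannot open while the drop bolt is down. It has no other handle than the drop bolt's knob.
- upper_leaf_hinge (a point): Point on the hinge axis of the upper leaf, 222 above the bench (hatch x = 0, y = 82).
- drop_bolt (a joint): Upright sliding bolt on the outer face of the upper leaf near its free edge; m, 0 = fully down in its slot in the ledge, at most 0.034 up. It is clear of the ledge above 0.018, stays at any height by friction (about 4 N) and swings with the leaf. It drops into the slot only with the leaf shut (within 0.03 rad); press the leaf shut first.
- bolt_knob (a point): Centre of the black round knob at the top of the drop bolt: 24 in diameter, 26 high. With the bolt down it is 254 above the bench (22 above the roof), 24 in front of the leaf's outer face and 145 from the hinge axis along the leaf. The knob serves to draw the bolt and to swing the leaf. The rod below it is 8 thick.
- lower_leaf (a joint): Lower half of the door with the ledge, on a hinge in line with the upper one; rad, 0 shut. Held by its own bolt; must stay shut.
- lower_bolt (a joint): Small level bolt of the lower leaf, below the ledge; m, 0 = home in its keeper. Leave it alone.
- ledge_mid (a point): Point on top of the level metal ledge on the lower leaf, midway across, 60 in front of the door's outer face, 105 above the bench. The ledge reaches from 110 in front of that face to 12 behind it, is 160 wide and runs on into the inside shelf, 1 lower. Axes as the cabinet's.
- shelf_inside (a point): Middle of the inside shelf's top, 63 behind the door's outer face, 104 above the bench. Doorway above it: 166 wide, 119 high. Axes as the cabinet's.
- denture_mid (a point): Centre of the trial denture: a cream plaster jaw model with a horseshoe of teeth on pink gums, 62 x 61 and 26 high, about 130 g, standing flat on the bench; half its height up (13). Its z points up from the plaster base; the straight heel is the side toward its -x. It can be gripped across its y (61).
- bare_model_mid (a point): Bare plaster jaw model: teeth but no gum plate on it, all one plaster, slightly larger (67 x 66, 28 high), loose; point at its centre. A bystander.
- paste_pot_mid (a point): Round pot of polishing paste, 49 in diameter, 52 high, loose; point at its centre. A bystander.
- dropper: White dropper bottle, 36 in diameter, 100 high, loose; origin under its base. A bystander.
- oil_jar: Small cylindrical oil jar with a dark lid, 39 in diameter, 76 high, loose; origin under its base. A bystander.
- denture: The same denture; origin under the middle of its base.
Not all that is in view belongs to the job. Leave any red or turquoise look-alike of the denture alone.

How it is judged:
By the outcome, as a careful person would: the job done as asked, in the order asked, and still so for the second after the job is handed in, with the robot touching nothing.
It also fails if it takes over 72 s, if anything falls off the work surface, if the arm or the gripper's body presses on something with over 40 N, if the wrist force passes 120 N, or if a joint passes its speed limit or range.

## Working session

There is one attempt and no reset: what is moved stays moved. The work goes in short steps, Python scripts to look and compute and a tool call to move; the robot and the scene stay as the last step left them, time stands still between calls to the robot, and variables do not carry over. Pictures are saved under pics/ and viewed, at most 11 in all, crops included, and the job is handed in when it is done.

Besides the shell and the picture viewer there is one more tool, called by a JSON object that holds its "op" and its "data", one argument or row to a line. play_rows: Moves the arm, as the interface text tells. Shift numbers are shares of 0.04 m and turn numbers shares of 0.08 rad, none past 1 either way. Its arguments: {"type":"object","properties":{"slide":{"type":"array"},"angular":{"type":"array"},"jaw":{"type":"array"},"newtons":{"type":"number"}},"required":["slide","angular","jaw"]}

```bash
ls; mkdir -p pics
python3 - <<'E'
from bench import sensors,capture,camera_params,bot
import cv2,numpy as np
np.set_printoptions(precision=3,suppress=True)
for n in("scene","top"):
    im=capture(n); cv2.imwrite(f"pics/{n}0.png",im[:,:,::-1])
    p=camera_params(n); print(n,p["camera_matrix"],p["R"],p["t"],-np.array(p["R"]).T@np.array(p["t"]))
p=camera_params("wrist");print(p)
print(sensors.observe(),bot.hold_point_z)
E
```

```text
pics
scene [[462.837   0.    324.933]
 [  0.    462.837 239.822]
 [  0.      0.      1.   ]] [[-0.823 -0.567 -0.014]
 [-0.386  0.578 -0.719]
 [ 0.416 -0.586 -0.695]] [ 373.424  390.568 1049.584] [  21.566  601.153 1015.759]
top [[583.13    0.    318.996]
 [  0.    583.13  242.008]
 [  0.      0.      1.   ]] [[-0.203 -0.979 -0.009]
 [-0.908  0.192 -0.373]
 [ 0.367 -0.068 -0.928]] [   2.078  573.287 1642.488] [ -81.869    3.428 1737.733]
{'camera_matrix': array([[371.648,   0.   , 321.471],
       [  0.   , 371.648, 241.943],
       [  0.   ,   0.   ,   1.   ]]), 'mount': array([[  -0.   ,   -0.962,   -0.272,   68.29 ],
       [   1.   ,   -0.   ,   -0.001,   -0.611],
       [   0.001,   -0.272,    0.962, -141.611],
       [   0.   ,    0.   ,    0.   ,    1.   ]])}
{'time': 0.1, 'joint_pos': array([ 1.218,  0.69 , -0.195,  1.566,  0.157,  0.902, -0.215]), 'dq': array([ 0.   , -0.002, -0.001, -0.002, -0.   ,  0.001, -0.001]), 'effort': array([ -0.004, -54.06 ,  -1.271, -15.899,   0.009,   0.004,  -0.   ]), 'tool_pos': array([ 235.493, -578.304,  230.563]), 'ee_rot': array([-3.14 ,  0.   ,  0.387]), 'wrist_force': array([ 0.673, -0.36 , -0.171]), 'torque': array([-0.062, -0.037,  0.029]), 'grip_force': 0.0, 'finger_gap': 85.3903028286415} 18.700000000000003
```

View pics/scene0.png

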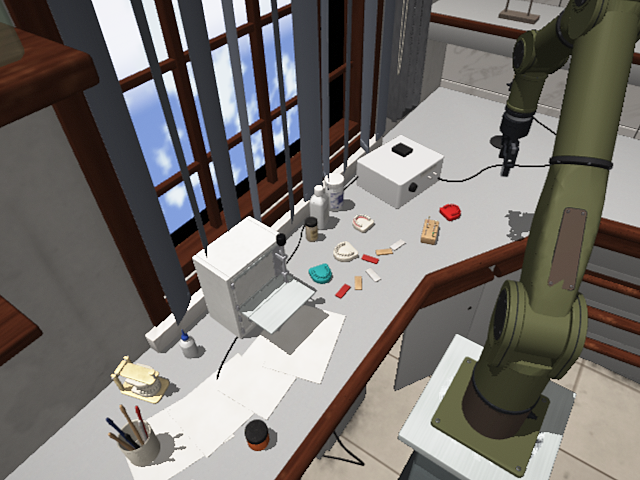

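View pics/top0.png

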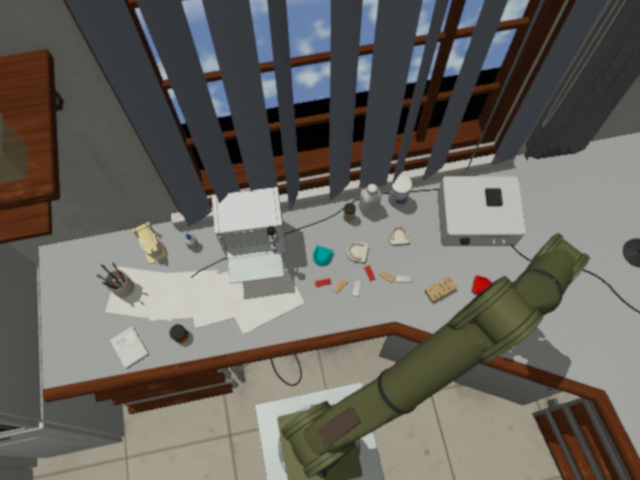

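The scene view shows the cabinet at about (245,280), the knob at (281,239) and the ledge at (280,305). The jaw-model candidates are scene (345,252) / top (357,252), scene (362,222) / top (399,236), turquoise at (320,272) and red at (450,212). I'll enlarge the two that aren't coloured.

Run:
```python
import cv2,numpy as np
s=cv2.imread("pics/scene0.png");t=cv2.imread("pics/top0.png")
a=cv2.resize(s[170:290,250:410],None,fx=5,fy=5,interpolation=cv2.INTER_CUBIC)[:, :]
b=cv2.resize(t[170:290,210:430],(800,436),interpolation=cv2.INTER_CUBIC)
cv2.imwrite("pics/c1.png",a[:600,:800]);cv2.imwrite("pics/c2.png",b)
```

```text
(no output)
```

View pics/c1.png

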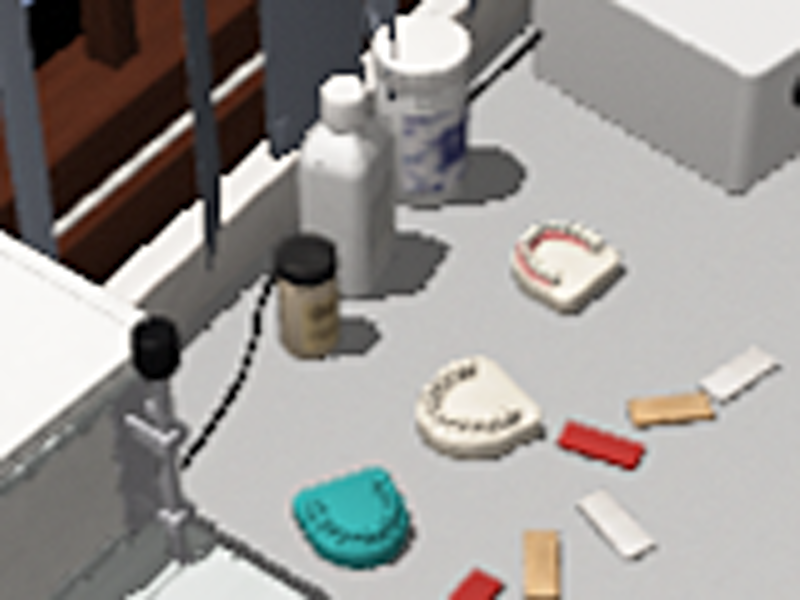

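View pics/c2.png

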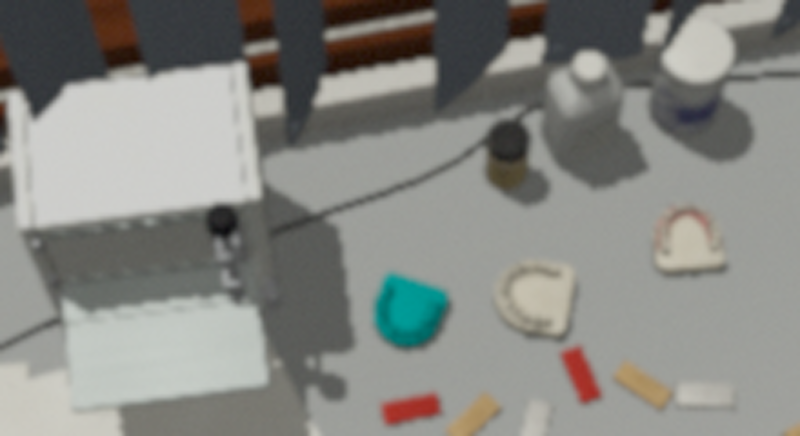

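The denture is the one with pink gums on its arch: scene (362,222), top about (399,236). The all-plaster model at scene (345,252) is the bare one, and the turquoise and red ones are decoys. Next I'll measure.

```bash
cat > h.py <<'E'
import numpy as np,cv2
from bench import sensors,capture,camera_params,bot
np.set_printoptions(precision=3,suppress=True)
P={n:camera_params(n) for n in("scene","top")}
def ray(n,px):
    p=P[n];R=np.array(p["R"]);d=R.T@np.linalg.inv(p["camera_matrix"])@[px[0],px[1],1.]
    return -R.T@np.array(p["t"]),d/np.linalg.norm(d)
def plane(n,px,z):
    c,d=ray(n,px);return c+d*(z-c[2])/d[2]
def tri(a,b):
    (c1,d1),(c2,d2)=ray("scene",a),ray("top",b)
    s=np.linalg.lstsq(np.c_[d1,-d2],c2-c1,rcond=None)[0]
    p,q=c1+s[0]*d1,c2+s[1]*d2
    return (p+q)/2,np.linalg.norm(p-q)
def proj(n,X):
    p=P[n];v=p["camera_matrix"]@(np.array(p["R"])@X+p["t"]);return v[:2]/v[2]
def comp(mask,seed):
    k,l,st,ce=cv2.connectedComponentsWithStats(mask.astype(np.uint8))
    i=1+np.argmin(np.linalg.norm(ce[1:]-seed,axis=1)+1e3*(st[1:,4]<15))
    return (l==i).astype(np.uint8),ce[i],st[i]
E
python3 - <<'E'
from h import *
I={n:cv2.imread(f"pics/{n}0.png")[:,:,::-1].astype(int) for n in P}
seed={"scene":((281,239),(363,223)),"top":((271,230),(399,236))}
K={}
for n in P:
    im=I[n];m=im.max(2)<60
    w=np.zeros_like(m);x,y=seed[n][0];w[y-12:y+12,x-12:x+12]=1
    _,c,st=comp(m&w,seed[n][0]);K[n]=c;print(n,"knob",c,st)
    x,y=seed[n][1];w[:]=0;w[y-16:y+16,x-16:x+17]=1
    r,g,b=im[...,0],im[...,1],im[...,2]
    dm=((r-b)>18)&(r>110)&w
    mk,c,st=comp(dm,seed[n][1]);print(n,"dent",c,st)
    ct=max(cv2.findContours(mk,0,2)[0],key=cv2.contourArea)
    hu=np.array([plane(n,q,13)[:2] for q in cv2.convexHull(ct)[:,0].astype(float)],dtype=np.float32)
    print(cv2.minAreaRect(hu),cv2.approxPolyDP(hu[:,None],5,True)[:,0])
    pk=((r-g)>35)&w.astype(bool);ys,xs=np.nonzero(pk);print("pink",plane(n,(xs.mean(),ys.mean()),20),len(xs))
print("knob",tri(K["scene"],K["top"]))
# ledge / roof in top view
im=I["top"];
for z,s,tol in((105,(256,268),0),(232,(245,210),0)):
    f=cv2.floodFill
    mm=np.zeros((482,642),np.uint8)
    cv2.floodFill(im.astype(np.uint8).copy(),mm,s,0,(9,)*3,(9,)*3,4|(1<<8)|cv2.FLOODFILL_MASK_ONLY|cv2.FLOODFILL_FIXED_RANGE)
    ct=max(cv2.findContours(mm[1:-1,1:-1],0,2)[0],key=cv2.contourArea)
    q=cv2.approxPolyDP(cv2.convexHull(ct),4,True)[:,0].astype(float)
    print(z,q.tolist());print(np.array([plane("top",a,z) for a in q]))
    ha=np.array([plane("top",a,z)[:2] for a in ct[:,0].astype(float)],np.float32);print(cv2.minAreaRect(ha))
E
```

```text
scene knob [280.921 239.228] [277 233   9  13 101]
scene dent [361.329 222.561] [353 216  21  16 155]
((571.8162841796875, -377.6070556640625), (71.4401626586914, 63.44713592529297), 87.71353912353516) [[ 573.237 -411.824]
 [ 539.213 -399.012]
 [ 541.32  -346.229]
 [ 549.23  -340.957]
 [ 580.178 -348.635]
 [ 603.479 -379.777]
 [ 600.557 -393.655]]
pink [ 579.398 -376.131   20.   ] 36
top knob [270.453 230.566] [267 227   8   8  53]
top dent [398.303 235.458] [390 227  18  18 264]
((570.0101318359375, -375.6119384765625), (54.89439392089844, 58.87057113647461), 78.07146453857422) [[ 596.819 -391.121]
 [ 584.012 -401.001]
 [ 542.516 -396.564]
 [ 544.405 -354.406]
 [ 563.682 -346.222]
 [ 590.569 -353.08 ]
 [ 601.468 -369.115]]
pink [ 581.728 -391.775   20.   ] 3
knob (array([562.899,  19.296, 259.175]), np.float64(1.8770352773368812))
105 [[301.0, 300.0], [246.0, 331.0], [107.0, 311.0], [121.0, 268.0], [278.0, 256.0]]
[[397.062 -27.774 105.   ]
 [339.474 143.032 105.   ]
 [479.973 527.5   105.   ]
 [603.918 477.429 105.   ]
 [545.08   13.43  105.   ]]
((464.85845947265625, 247.18280029296875), (561.3261108398438, 226.85122680664062), 83.8108901977539)
232 [[276.0, 189.0], [279.0, 223.0], [215.0, 230.0], [213.0, 197.0]]
[[701.089 -18.341 232.   ]
 [593.615  -7.735 232.   ]
 [609.684 172.245 232.   ]
 [713.348 163.67  232.   ]]
((654.603515625, 77.006591796875), (183.7929229736328, 113.20702362060547), 86.02611541748047)
```

```bash
cat >> h.py <<'E'
from scipy.spatial.transform import Rotation as Ro
H0=np.array([593.,81.,0]);HY=-0.08   # cabinet estimate
def hw(x,y,z): return H0+Ro.from_euler('z',HY).apply([x,y,z])
def wh(X): return Ro.from_euler('z',-HY).apply(np.asarray(X)-H0)
def delta(tgt,yaw=None):
    s=sensors.observe();R=Ro.from_euler('xyz',s["ee_rot"])
    out={"t":s["time"],"pos":s["tool_pos"],"rpy":s["ee_rot"],"hatch":wh(s["tool_pos"]),"shift_fs":R.inv().apply(np.array(tgt)-s["tool_pos"])/40}
    if yaw is not None:
        T=Ro.from_euler('xyz',[np.pi,0,yaw]);out["turn_fs"]=(R.inv()*T).as_rotvec()/.08
        out["shift_after_turn"]=T.inv().apply(np.array(tgt)-s["tool_pos"])/40
    return out
E
python3 - <<'E'
from h import *
print("ledge outer corners",plane("top",(230.6,281.9),105),plane("top",(283.7,275.05),105),"pred",hw(-110,80,105),hw(-110,-80,105))
for X in (hw(0,95,232),hw(0,-95,232),hw(120,95,232),hw(120,-95,232),hw(-110,80,105),hw(-110,-80,105),hw(-24,-63,254)): print(proj("top",X),proj("scene",X))
print("bare",plane("top",(357,252),14),plane("scene",(345.5,252),14),"teal",plane("top",(322.5,255),13))
print(delta([563,19,330],-.08))
E
```

```text
ledge outer corners [493.778 164.364 105.   ] [482.493   7.595 105.   ] pred [489.745 169.535 105.   ] [476.959  10.046 105.   ]
[214.226 233.152] [224.738 281.687]
[281.599 225.209] [282.647 235.74 ]
[211.837 195.064] [190.338 257.61 ]
[277.443 187.494] [248.576 215.902]
[229.061 283.526] [270.339 335.786]
[283.222 276.955] [314.445 293.983]
[270.415 231.279] [280.142 240.644]
bare [ 541.77 -233.04   14.  ] [ 539.111 -234.31    14.   ] teal [ 554.717 -124.278   13.   ]
{'t': 0.1, 'pos': array([ 235.493, -578.304,  230.563]), 'rpy': array([-3.14 ,  0.   ,  0.387]), 'hatch': array([-303.676, -685.766,  230.563]), 'shift_fs': array([ 13.216, -10.745,  -2.47 ]), 'turn_fs': array([-0.02 ,  0.006,  5.835]), 'shift_after_turn': array([  6.968, -15.539,  -2.486])}
```

{"op": "play_rows", "data": {
  "slide": [
    [0,0,-0.5],
    [0,0,-0.5],
    [0,0,-0.5],
    [0,0,-0.5],
    [0,0,-0.5],
    [0,0,0]
  ],
  "angular": [
    [0,0,1],
    [0,0,1],
    [0,0,1],
    [0,0,1],
    [0,0,1],
    [0,0,0.84]
  ],
  "jaw": [60,60,60,60,60,60]
}}

```text
time: 0.7
tool_pos: [236.5, -580.1, 334.0]
ee_rot: [3.137, -0.003, -0.083]
wrist_force: [0.4, -0.2, -0.6]
finger_gap: 60.1
grip_force: 0.0
```

{"op": "play_rows", "data": {
  "slide": [
    [0.41,-0.914,0],
    [0.41,-0.914,0],
    [0.41,-0.914,0],
    [0.41,-0.914,0],
    [0.41,-0.914,0],
    [0.41,-0.914,0],
    [0.41,-0.914,0],
    [0.41,-0.914,0],
    [0.41,-0.914,0],
    [0.41,-0.914,0],
    [0.41,-0.914,0],
    [0.41,-0.914,0],
    [0.41,-0.914,0],
    [0.41,-0.914,0],
    [0.41,-0.914,0],
    [0.41,-0.914,0],
    [0.41,-0.914,0],
    [0,0,0],
    [0,0,0]
  ],
  "angular": [
    [0,0,0],
    [0,0,0],
    [0,0,0],
    [0,0,0],
    [0,0,0],
    [0,0,0],
    [0,0,0],
    [0,0,0],
    [0,0,0],
    [0,0,0],
    [0,0,0],
    [0,0,0],
    [0,0,0],
    [0,0,0],
    [0,0,0],
    [0,0,0],
    [0,0,0],
    [0,0,0],
    [0,0,0]
  ],
  "jaw": [60,60,60,60,60,60,60,60,60,60,60,60,60,60,60,60,60,60,60]
}}

```text
time: 2.6
tool_pos: [563.4, 19.3, 330.6]
ee_rot: [3.141, 0.001, -0.078]
wrist_force: [1.0, -0.3, -1.1]
finger_gap: 60.3
grip_force: 0.0
```

```bash
cat >> h.py <<'E'
def wshot(name):
    s=sensors.observe();im=capture("wrist");cv2.imwrite(f"pics/{name}.png",im[:,:,::-1])
    W=camera_params("wrist");M=np.array(W["mount"]);R=Ro.from_euler('xyz',s["ee_rot"]).as_matrix()
    K=W["camera_matrix"]
    c=R@M[:3,3]+s["tool_pos"];Rc=R@M[:3,:3]
    def wray(px):
        v=np.array([px[0]-K[0,2],px[1]-K[1,2]]);r=np.hypot(*v);th=r/K[0,0]
        d=np.r_[v/max(r,1e-9)*np.sin(th),np.cos(th)];return c,Rc@d
    def wpl(px,z):
        c_,d=wray(px);return c_+d*(z-c_[2])/d[2]
    def wpr(X):
        v=Rc.T@(np.array(X)-c);th=np.arctan2(np.hypot(v[0],v[1]),v[2]);return K[0,0]*th*v[:2]/np.hypot(v[0],v[1])+K[:2,2]
    return im,wray,wpl,wpr
E
python3 - <<'E'
from h import *
s=sensors.observe();print(s["tool_pos"],s["ee_rot"],s["joint_pos"])
im,wray,wpl,wpr=wshot("w1")
for X in (hw(0,95,232),hw(0,-95,232),hw(-110,80,105),hw(-110,-80,105),hw(-24,-63,254)):print(wpr(X))
E
```

```text
[563.359  19.289 330.609] [ 3.141  0.001 -0.078] [-0.024  0.497 -0.15   1.616  0.083  1.036 -1.847]
[107.138 209.471]
[369.325 206.044]
[192.445 284.225]
[336.793 286.237]
[320.664 250.697]
```

View pics/w1.png

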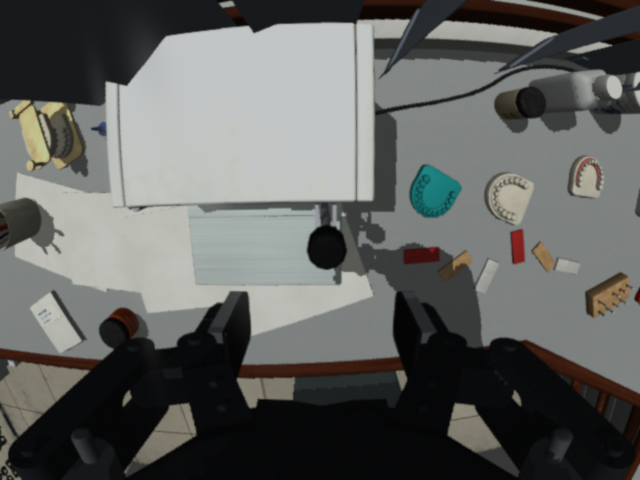

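The knob is at wrist pixel (327,246), with the roof's front edge behind it at row ~203. The ledge's outer corners are about (197,286) and (341,284). I'll combine all views.

Run:
```python
from h import *
im,wray,wpl,wpr=wshot("w1b")
m=(im.max(2)<60);w=np.zeros_like(m);w[222:272,303:350]=1
_,c,st=comp(m&w,(327,246));print(c,st)
R=[ray("scene",(280.92,239.23)),ray("top",(270.45,230.57)),wray(c)]
A=sum(np.eye(3)-np.outer(d,d) for _,d in R);b=sum((np.eye(3)-np.outer(d,d))@o for o,d in R)
X=np.linalg.solve(A,b);print("knob3",X,wpl(c,258))
L=[wpl(p,105) for p in((197,286),(341,284))];print("ledge",L)
F=[wpl(p,232) for p in((117,207),(373,201))];print("roof",F)
for q in (L,F): d=q[0]-q[1];print("yaw",-np.arctan2(d[0],d[1])*1, np.linalg.norm(d),(q[0]+q[1])/2)
```

```text
[323.975 246.455] [ 305  222   39   47 1368]
knob3 [565.606  17.342 254.953] [567.442  16.12  258.   ]
ledge [array([487.41, 162.85, 105.  ]), array([478.773,   3.79 , 105.   ])]
roof [array([601.495, 164.558, 232.   ]), array([588.196, -18.109, 232.   ])]
yaw -0.054248224077448864 159.29473162875829 [483.092  83.32  105.   ]
yaw -0.07267916322718912 183.15075958447144 [594.846  73.224 232.   ]
```

{"op": "play_rows", "data": {
  "slide": [
    [0,0,0],
    [0,0,0],
    [0,0,0],
    [0,0,0],
    [0,0,0],
    [0,0,0],
    [0,0,0],
    [0,0,0],
    [0,0,0],
    [0,0,0],
    [0,0,0],
    [0,0,0],
    [0,0,0],
    [0,0,0],
    [0,0,0],
    [0,0,0],
    [0,0,0],
    [0,0,0],
    [0,0,0],
    [0,0,0]
  ],
  "angular": [
    [0,0,-1],
    [0,0,-1],
    [0,0,-1],
    [0,0,-1],
    [0,0,-1],
    [0,0,-1],
    [0,0,-1],
    [0,0,-1],
    [0,0,-1],
    [0,0,-1],
    [0,0,-1],
    [0,0,-1],
    [0,0,-1],
    [0,0,-1],
    [0,0,-1],
    [0,0,-1],
    [0,0,-1],
    [0,0,-1],
    [0,0,-1],
    [0,0,-0.6]
  ],
  "jaw": [50,50,50,50,50,50,50,50,50,50,50,50,50,50,50,50,50,50,50,50]
}}

```text
time: 4.7
tool_pos: [563.0, 16.1, 331.2]
ee_rot: [-3.141, 0.002, 1.487]
wrist_force: [0.2, -0.3, 0.4]
finger_gap: 50.3
grip_force: 0.0
```

{"op": "play_rows", "data": {
  "slide": [
    [0.035,0.06,0.5],
    [0,0,0.5],
    [0,0,0.5],
    [0,0,0.5],
    [0,0,0.32],
    [0,0,0],
    [0,0,0],
    [0,0,0],
    [0,0,0],
    [0,0,0],
    [0,0,0]
  ],
  "angular": [
    [0,0,0],
    [0,0,0],
    [0,0,0],
    [0,0,0],
    [0,0,0],
    [0,0,0],
    [0,0,0],
    [0,0,0],
    [0,0,0],
    [0,0,0],
    [0,0,0]
  ],
  "jaw": [50,50,50,50,50,50,15,15,15,15,15],
  "newtons": 35
}}

```text
time: 5.8
tool_pos: [566.9, 19.4, 239.7]
ee_rot: [3.139, 0.0, 1.487]
wrist_force: [0.2, -1.7, 6.4]
finger_gap: 22.2
grip_force: 34.7
```

{"op": "play_rows", "data": {
  "slide": [
    [0,0,-0.18],
    [0,0,-0.18],
    [0,0,-0.18],
    [0,0,-0.18],
    [0,0,0],
    [0,0,0]
  ],
  "angular": [
    [0,0,0],
    [0,0,0],
    [0,0,0],
    [0,0,0],
    [0,0,0],
    [0,0,0]
  ],
  "jaw": [15,15,15,15,15,15]
}}

```text
time: 6.4
tool_pos: [566.7, 19.5, 268.4]
ee_rot: [3.14, 0.0, 1.488]
wrist_force: [-0.7, -0.8, 3.6]
finger_gap: 22.5
grip_force: 35.3
```

```bash
sed -i 's/^H0=.*/H0=np.array([594.,78.,0]);HY=-0.07/' h.py
python3 - <<'E'
from h import *
p=sensors.observe();print(p["tool_pos"],p["wrist_force"],p["finger_gap"],wh(p["tool_pos"]))
# arc about hinge: leaf angle from current knob, in rows of tool shift with tool turning along
Hn=hw(0,82,0)[:2]; v=p["tool_pos"][:2]-Hn; print("r",np.hypot(*v),"exp",np.hypot(145,24))
a=0.08;yaw=p["ee_rot"][2]
Rv=lambda t:np.array([[np.cos(t),-np.sin(t)],[np.sin(t),np.cos(t)]])
for k in range(3):
    d=Rv(-a*(k+1))@v-Rv(-a*k)@v; T=Ro.from_euler('xyz',[np.pi,0,yaw-a*k])
    print(T.inv().apply([*d,0])/40)
im=capture("scene");cv2.imwrite("pics/s2.png",im[:,:,::-1])
E
```

```text
[566.653  19.464 268.399] [-0.664 -0.834  3.565] 22.535806062146932 [-23.186 -60.305 268.399]
r 144.18192953574783 exp 146.972786596703
[ 0.054 -0.283 -0.   ]
[ 0.054 -0.283 -0.   ]
[ 0.054 -0.283 -0.   ]
```

{"op": "play_rows", "data": {
  "slide": [
    [0.054,-0.288,0],
    [0.054,-0.288,0],
    [0.054,-0.288,0],
    [0.054,-0.288,0],
    [0.054,-0.288,0],
    [0.054,-0.288,0],
    [0.054,-0.288,0],
    [0.054,-0.288,0],
    [0.054,-0.288,0],
    [0.054,-0.288,0],
    [0.054,-0.288,0],
    [0.054,-0.288,0]
  ],
  "angular": [
    [0,0,1],
    [0,0,1],
    [0,0,1],
    [0,0,1],
    [0,0,1],
    [0,0,1],
    [0,0,1],
    [0,0,1],
    [0,0,1],
    [0,0,1],
    [0,0,1],
    [0,0,1]
  ],
  "jaw": [15,15,15,15,15,15,15,15,15,15,15,15]
}}

```text
time: 7.65
tool_pos: [466.2, 108.7, 267.8]
ee_rot: [3.14, -0.007, 0.524]
wrist_force: [7.8, 1.1, -5.0]
finger_gap: 22.4
grip_force: 34.7
```

Run:
```python
from h import *
p=sensors.observe();print(p["tool_pos"],p["ee_rot"],p["wrist_force"],p["joint_pos"],p["torque"])
Hn=hw(0,82,0)[:2]; v=p["tool_pos"][:2]-Hn; v0=hw(-24,-63,0)[:2]-Hn
print(np.hypot(*v),"theta",np.arctan2(v0[1],v0[0])-np.arctan2(v[1],v[0]))
```

```text
[466.204 108.65  267.793] [ 3.14  -0.007  0.524] [ 7.828  1.09  -4.979] [-0.131  0.453 -0.289  1.949  0.183  0.758 -1.572] [ 0.085 -1.652 -0.16 ]
142.99246902346505 theta 0.9709576448422372
```

{"op": "play_rows", "data": {
  "slide": [
    [0.06,-0.287,0],
    [0.07,-0.285,0],
    [0.082,-0.281,0],
    [0.093,-0.278,0],
    [0.105,-0.274,0],
    [0.116,-0.269,0],
    [0.126,-0.264,0],
    [0.137,-0.259,0],
    [0.147,-0.253,0],
    [0.157,-0.247,0],
    [0.167,-0.241,0],
    [0.176,-0.234,0],
    [0,0,0],
    [0,0,0]
  ],
  "angular": [
    [0,0,0.5],
    [0,0,0.5],
    [0,0,0.5],
    [0,0,0.5],
    [0,0,0.5],
    [0,0,0.5],
    [0,0,0.5],
    [0,0,0.5],
    [0,0,0.5],
    [0,0,0.5],
    [0,0,0.5],
    [0,0,0.5],
    [0,0,0],
    [0,0,0]
  ],
  "jaw": [15,15,15,15,15,15,15,15,15,15,15,15,15,15]
}}

```text
time: 9.05
tool_pos: [480.3, 241.1, 267.4]
ee_rot: [3.141, -0.002, 0.048]
wrist_force: [4.2, -2.3, 0.2]
finger_gap: 22.7
grip_force: 35.1
```

Run:
```python
from h import *
p=sensors.observe();print(p["tool_pos"],p["ee_rot"],p["wrist_force"],p["joint_pos"],p["torque"])
Hn=hw(0,82,0)[:2]; v=p["tool_pos"][:2]-Hn; v0=hw(-24,-63,0)[:2]-Hn
print(np.hypot(*v),"theta",np.mod(np.arctan2(v0[1],v0[0])-np.arctan2(v[1],v[0]),6.283))
```

```text
[480.274 241.12  267.398] [ 3.141 -0.002  0.048] [ 4.235 -2.304  0.203] [-0.465  0.525 -0.139  1.789  0.096  0.833 -2.172] [-0.481 -0.875  0.003]
144.51300674884143 theta 1.9342572881375615
```

{"op": "play_rows", "data": {
  "slide": [
    [0,0,0],
    [0,0,0],
    [0,0,-0.6],
    [0,0,-0.6],
    [0,0,-0.6],
    [0.188,0.898,0],
    [0.188,0.898,0],
    [0.188,0.898,0],
    [0.188,0.898,0],
    [0.188,0.898,0],
    [0.188,0.898,0],
    [0.188,0.898,0],
    [0.188,0.898,0],
    [0.188,0.898,0],
    [0.188,0.898,0],
    [0.188,0.898,0],
    [0.188,0.898,0],
    [0.188,0.898,0.4],
    [0.188,0.898,0.4],
    [0.188,0.898,0.4]
  ],
  "angular": [
    [0,0,0],
    [0,0,0],
    [0,0,0],
    [0,0,0.7],
    [0,0,0.7],
    [0,0,0],
    [0,0,0],
    [0,0,0],
    [0,0,0],
    [0,0,0],
    [0,0,0],
    [0,0,0],
    [0,0,0],
    [0,0,0],
    [0,0,0],
    [0,0,0],
    [0,0,0],
    [0,0,0],
    [0,0,0],
    [0,0,0]
  ],
  "jaw": [50,50,50,50,50,80,80,80,80,80,80,80,80,80,80,80,80,80,80,80]
}}

```text
time: 11.05
tool_pos: [556.9, -303.1, 290.5]
ee_rot: [-3.14, 0.0, -0.063]
wrist_force: [0.8, 0.3, -0.1]
finger_gap: 80.3
grip_force: 0.0
```

{"op": "play_rows", "data": {
  "slide": [
    [0.188,0.898,0.6],
    [0.188,0.898,0.6],
    [0,0,0.6],
    [0,0,0]
  ],
  "angular": [
    [0,0,0],
    [0,0,0],
    [0,0,0],
    [0,0,0]
  ],
  "jaw": [80,80,80,80]
}}

```text
time: 11.45
tool_pos: [564.6, -374.2, 214.9]
ee_rot: [-3.136, 0.008, -0.065]
wrist_force: [0.1, 1.0, 0.2]
finger_gap: 80.1
grip_force: 0.0
```

Run:
```python
from h import *
im,wray,wpl,wpr=wshot("w2")
p=sensors.observe();print(p["tool_pos"],p["ee_rot"],p["joint_pos"])
print([wpr([x,y,13]) for x,y in((571,-376),(540,-397),(540,-355))])
cv2.imwrite("pics/t2.png",capture("top")[:,:,::-1]);cv2.imwrite("pics/s3.png",capture("scene")[:,:,::-1])
```

```text
[ 566.407 -373.673  217.375] [-3.137  0.004 -0.063] [ 0.542  0.779 -0.051  1.398  0.04   0.971 -1.152]
[array([324.593, 203.744]), array([348.548, 234.259]), array([304.773, 236.952])]
```

View pics/w2.png

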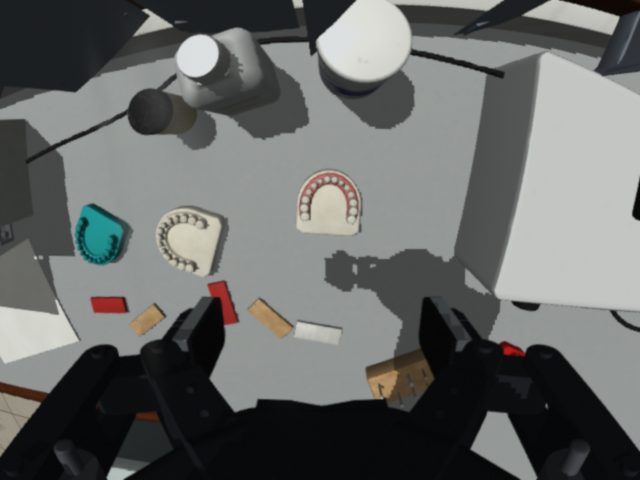

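The denture sits at wrist pixels (296–361, 169–236) with its heel toward the robot, and it's clear of the other objects.

Run:
```python
from h import *
im,wray,wpl,wpr=wshot("w2b")
i=im.astype(int);m=((i[...,0]-i[...,2])>18)&(i[...,0]>120);w=np.zeros_like(m);w[160:245,285:372]=1
mk,c,st=comp(m&w,(328,203));print(c,st)
ct=max(cv2.findContours(mk,0,2)[0],key=cv2.contourArea)
hu=np.array([wpl(q,10)[:2] for q in cv2.convexHull(ct)[:,0].astype(float)],np.float32)
print(cv2.minAreaRect(hu),hu.min(0),hu.max(0));print(cv2.approxPolyDP(hu[:,None],4,True)[:,0])
print("heel",wpl((297,235),8),wpl((359,237),8))
print(delta([571.5,-377,40],-.05))
```

```text
[327.773 208.838] [ 297  176   62   63 2697]
((571.6641845703125, -380.0266418457031), (58.73930358886719, 60.50086975097656), 82.4988021850586) [ 539.678 -408.911] [ 601.831 -348.192]
[[ 598.898 -367.176]
 [ 600.429 -389.126]
 [ 590.034 -402.891]
 [ 574.141 -408.911]
 [ 540.574 -402.637]
 [ 550.038 -348.192]
 [ 579.602 -351.449]]
heel [ 545.493 -347.7      8.   ] [ 539.666 -408.733    8.   ]
{'t': 11.65, 'pos': array([ 568.832, -374.376,  221.088]), 'rpy': array([-3.141, -0.003, -0.062]), 'hatch': array([   6.534, -453.028,  221.088]), 'shift_fs': array([0.058, 0.062, 4.527]), 'turn_fs': array([-0.002, -0.034, -0.153]), 'shift_after_turn': array([0.07 , 0.062, 4.527])}
```

{"op": "play_rows", "data": {
  "slide": [
    [-0.05,0.1,0.7],
    [0,0,0.8],
    [0,0,0.8],
    [0,0,0.8],
    [0,0,0.8],
    [0,0,0.6],
    [0,0,0.5],
    [0,0,0.42],
    [0,0,0],
    [0,0,0],
    [0,0,0],
    [0,0,0],
    [0,0,0]
  ],
  "angular": [
    [0,0,0.25],
    [0,0,0],
    [0,0,0],
    [0,0,0],
    [0,0,0],
    [0,0,0],
    [0,0,0],
    [0,0,0],
    [0,0,0],
    [0,0,0],
    [0,0,0],
    [0,0,0],
    [0,0,0]
  ],
  "jaw": [80,80,80,80,80,80,80,80,80,50,50,50,50],
  "newtons": 40
}}

```text
time: 12.95
tool_pos: [566.5, -380.1, 4.8]
ee_rot: [3.14, -0.003, -0.084]
wrist_force: [-0.9, 0.7, 7.2]
finger_gap: 56.8
grip_force: 41.9
```

{"op": "play_rows", "data": {
  "slide": [
    [0,0,-0.4],
    [0,0,-0.8],
    [0,0,-0.9],
    [0,0,-0.9],
    [0,0,-0.9],
    [0,0,-0.6],
    [-0.156,-0.88,0],
    [-0.156,-0.88,0],
    [-0.156,-0.88,0],
    [-0.156,-0.88,0],
    [-0.156,-0.88,0],
    [-0.156,-0.88,0],
    [-0.156,-0.88,0],
    [-0.156,-0.88,0],
    [-0.156,-0.88,0],
    [-0.156,-0.88,0],
    [-0.156,-0.88,0],
    [-0.156,-0.88,0],
    [-0.156,-0.88,0],
    [0,0,0]
  ],
  "angular": [
    [0,0,0],
    [0,0,0],
    [0,0,0],
    [0,0,0],
    [0,0,0],
    [0,0,0],
    [0,0,0],
    [0,0,0],
    [0,0,0],
    [0,0,0],
    [0,0,0],
    [0,0,0],
    [0,0,0],
    [0,0,0],
    [0,0,0],
    [0,0,0],
    [0,0,0],
    [0,0,0],
    [0,0,0],
    [0,0,0]
  ],
  "jaw": [50,50,50,50,50,50,50,50,50,50,50,50,50,50,50,50,50,50,50,50]
}}

```text
time: 14.95
tool_pos: [522.6, 90.8, 183.7]
ee_rot: [-3.136, -0.001, -0.075]
wrist_force: [0.1, 0.3, -0.7]
finger_gap: 56.5
grip_force: 42.5
```

Run:
```python
from h import *
im,wray,wpl,wpr=wshot("w3")
p=sensors.observe();print(p["time"],p["tool_pos"],p["ee_rot"],p["wrist_force"],wh(p["tool_pos"]),p["finger_gap"])
for a in((-110,80,105),(-110,-80,105),(0,-80,105),(0,80,105)):print(wpr(hw(*a)))
a=capture("scene")[170:350,170:410,::-1];t=cv2.cvtColor(im,4)
cv2.imwrite("pics/m3.png",np.vstack([cv2.resize(a,(800,600),interpolation=cv2.INTER_CUBIC)[100:400],cv2.resize(t,(800,600))[:300]]))
```

```text
15.0 [522.892  87.057 183.653] [-3.139 -0.001 -0.078] [ 0.136 -0.835 -1.782] [-71.568   4.061 183.653] 56.81885332676007
[215.828 304.653]
[451.904 303.316]
[465.327 137.471]
[203.114 136.984]
```

View pics/m3.png

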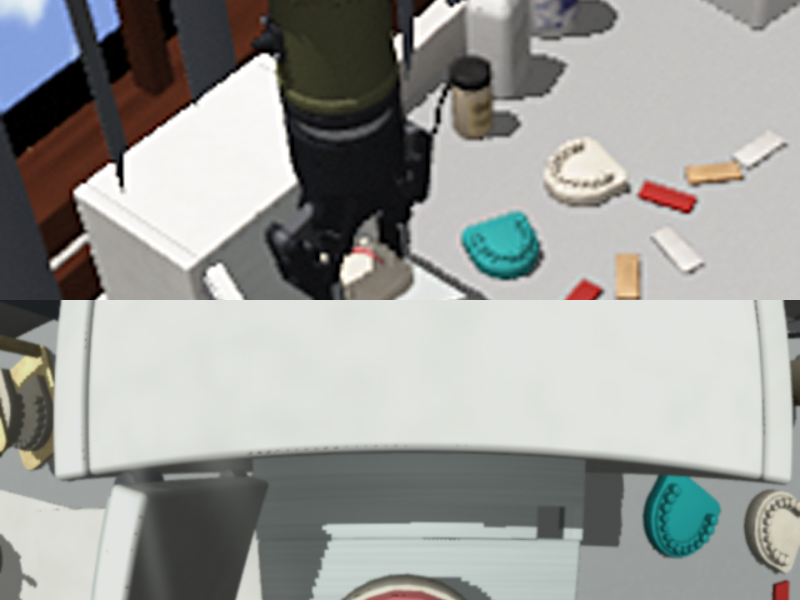

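{"op": "play_rows", "data": {
  "slide": [
    [0,0.1,0.5],
    [0,0,0.5],
    [0,0,0.4],
    [0,0,0.2],
    [0,0,0.1],
    [0,0,0.1],
    [0,0,0],
    [0,0,0]
  ],
  "angular": [
    [0,0,0],
    [0,0,0],
    [0,0,0],
    [0,0,0],
    [0,0,0],
    [0,0,0],
    [0,0,0],
    [0,0,0]
  ],
  "jaw": [50,50,50,50,50,50,50,50]
}}

```text
time: 15.85
tool_pos: [522.8, 78.0, 113.5]
ee_rot: [3.141, -0.002, -0.086]
wrist_force: [-5.4, -1.3, 20.1]
finger_gap: 56.8
grip_force: 45.7
```

{"op": "play_rows", "data": {
  "slide": [
    [0,0,0],
    [0,0,0],
    [0,0,0],
    [0,0,-0.4],
    [0,0,-0.6],
    [0,0,-0.6],
    [-0.5,0,-0.5],
    [-0.7,0,0],
    [-0.7,0,0],
    [-0.4,0,0]
  ],
  "angular": [
    [0,0,0],
    [0,0,0],
    [0,0,0],
    [0,0,0],
    [0,0,0],
    [0,0,0],
    [0,0,0],
    [0,0,0],
    [0,0,0],
    [0,0,0]
  ],
  "jaw": [76,76,76,76,76,76,76,76,76,76]
}}

```text
time: 16.85
tool_pos: [428.5, 87.0, 194.6]
ee_rot: [3.141, 0.002, -0.084]
wrist_force: [-0.4, 0.0, -0.3]
finger_gap: 76.1
grip_force: 0.0
```

{"op": "play_rows", "data": {
  "slide": [
    [0,0,0],
    [0,0,0],
    [0,0,0],
    [0,0,0],
    [0,0,0],
    [0,0,0],
    [0,0,0],
    [0,0,0],
    [0,0,0],
    [0,0,0],
    [0,0,0],
    [0,0,0],
    [0,0,0],
    [0,0,0],
    [0,0,0],
    [0,0,0],
    [0,0,0],
    [0,0,0],
    [0,0,0],
    [0,0,0]
  ],
  "angular": [
    [0,0,-1],
    [0,0,-1],
    [0,0,-1],
    [0,0,-1],
    [0,0,-1],
    [0,0,-1],
    [0,0,-1],
    [0,0,-1],
    [0,0,-1],
    [0,0,-1],
    [0,0,-1],
    [0,0,-1],
    [0,0,-1],
    [0,0,-1],
    [0,0,-1],
    [0,0,-1],
    [0,0,-1],
    [0,0,-1],
    [0,0,-1],
    [0,0,-0.8]
  ],
  "jaw": [85,85,85,85,85,85,85,85,85,85,85,85,85,85,85,85,85,85,85,85]
}}

```text
time: 18.85
tool_pos: [431.1, 86.9, 194.4]
ee_rot: [3.141, 0.0, 1.502]
wrist_force: [0.1, 0.7, -0.4]
finger_gap: 84.6
grip_force: 0.0
```

Run:
```python
from h import *
im,wray,wpl,wpr=wshot("w4")
p=sensors.observe();print(p["time"],p["tool_pos"],p["ee_rot"],wh(p["tool_pos"]),p["finger_gap"],p["joint_pos"])
a=capture("scene")[210:345,220:400,::-1];t=capture("top")[190:325,190:370,::-1]
cv2.imwrite("pics/m4.png",np.hstack([cv2.resize(q,(400,300),interpolation=cv2.INTER_CUBIC) for q in(a,t)]))
```

```text
18.9 [431.108  86.839 194.406] [3.142 0.    1.504] [-163.111   -2.576  194.406] 84.81770985136215 [-0.019  0.545 -0.433  2.135  0.433  0.545 -0.838]
```

View pics/m4.png

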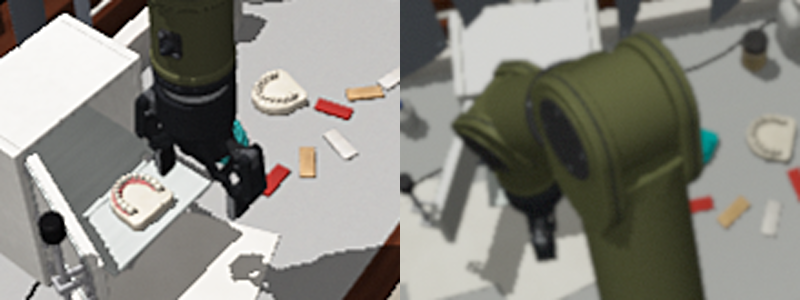

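Run:
```python
from h import *
for n,s in(("scene",(284,301)),):
    i=capture(n).astype(int);m=((i[...,0]-i[...,2])>18)&(i[...,0]>110);w=np.zeros_like(m);w[282:322,262:304]=1
    mk,c,st=comp(m&w,s);ct=max(cv2.findContours(mk,0,2)[0],key=cv2.contourArea)
    hu=np.array([wh(plane(n,q,118))[:2] for q in cv2.convexHull(ct)[:,0].astype(float)],np.float32)
    print(st,cv2.minAreaRect(hu),hu.min(0),hu.max(0))
```

```text
[270 288  28  26 242] ((-62.144981384277344, -5.6326904296875), (64.37742614746094, 64.84819030761719), 87.05424499511719) [-95.319 -37.956] [-30.384  28.086]
```

{"op": "play_rows", "data": {
  "slide": [
    [0,-0.25,0.5],
    [0,0,0.5],
    [0,0,0.5],
    [0,0,0.5],
    [0,0,0.4],
    [0,0,0],
    [0,0,0]
  ],
  "angular": [
    [0,0,0],
    [0,0,0],
    [0,0,0],
    [0,0,0],
    [0,0,0],
    [0,0,0],
    [0,0,0]
  ],
  "jaw": [85,85,85,85,85,85,85]
}}

```text
time: 19.75
tool_pos: [421.0, 87.8, 98.6]
ee_rot: [-3.141, 0.001, 1.499]
wrist_force: [-0.1, -0.6, 0.6]
finger_gap: 84.9
grip_force: 0.0
```

{"op": "play_rows", "data": {
  "slide": [
    [-0.08,0.3,0],
    [0,0.25,0],
    [0,0.2,0],
    [0,0.2,0],
    [0,0.2,0],
    [0,0.2,0],
    [0,0.2,0],
    [0,0.2,0],
    [0,0.2,0],
    [0,0.2,0],
    [0,0.2,0],
    [0,0,0]
  ],
  "angular": [
    [0,0,0],
    [0,0,0],
    [0,0,0],
    [0,0,0],
    [0,0,0],
    [0,0,0],
    [0,0,0],
    [0,0,0],
    [0,0,0],
    [0,0,0],
    [0,0,0],
    [0,0,0]
  ],
  "jaw": [85,85,85,85,85,85,85,85,85,85,85,85]
}}

```text
time: 20.95
tool_pos: [516.5, 77.8, 98.3]
ee_rot: [3.139, -0.001, 1.498]
wrist_force: [0.1, -0.0, 0.6]
finger_gap: 85.2
grip_force: 0.0
```

Run:
```python
from h import *
p=sensors.observe();print(p["time"],p["tool_pos"],p["ee_rot"],wh(p["tool_pos"]),p["wrist_force"])
i=capture("scene");a=i[200:335,200:380,::-1];t=capture("wrist")[:,:,::-1]
cv2.imwrite("pics/m5.png",np.hstack([cv2.resize(q,(400,300),interpolation=cv2.INTER_CUBIC) for q in(a,t)]))
```

```text
20.95 [516.487  77.76   98.347] [ 3.139 -0.001  1.498] [-77.307  -5.661  98.347] [ 0.119 -0.031  0.558]
```

View pics/m5.png

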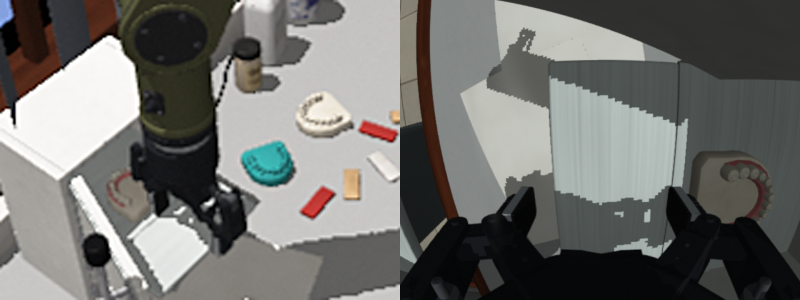

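Run:
```python
from h import *
im,wray,wpl,wpr=wshot("w5")
for px in((445,240),(445,130),(240,200)):print("ledge/seam",px,wh(wpl(px,105)))
for px in((467,270),(467,305)):print("heel",px,wh(wpl(px,104)),wh(wpl(px,118)))
print(wpr(hw(-20,0,118)),wpr(hw(12,0,118)))
```

```text
ledge/seam (445, 240) [-31.395  26.122 105.   ]
ledge/seam (445, 130) [-33.81   68.479 105.   ]
ledge/seam (240, 200) [-110.071   41.728  105.   ]
heel (467, 270) [-19.964  13.058 104.   ] [-26.107  18.245 118.   ]
heel (467, 305) [-17.686  -2.92  104.   ] [-24.063   3.912 118.   ]
[474.963 313.574] [541.725 308.75 ]
```

{"op": "play_rows", "data": {
  "slide": [
    [0,0.15,0],
    [0,0.15,0],
    [0,0.15,0],
    [0,0.15,0],
    [0,0.1,0],
    [0,0,0]
  ],
  "angular": [
    [0,0,0],
    [0,0,0],
    [0,0,0],
    [0,0,0],
    [0,0,0],
    [0,0,0]
  ],
  "jaw": [85,85,85,85,85,85]
}}

```text
time: 21.7
tool_pos: [543.5, 75.8, 98.5]
ee_rot: [3.14, -0.0, 1.499]
wrist_force: [0.2, -0.3, -0.1]
finger_gap: 85.4
grip_force: 0.0
```

{"op": "play_rows", "data": {
  "slide": [
    [0,0.05,0],
    [0,0.03,0],
    [0,0,0]
  ],
  "angular": [
    [0,0,0],
    [0,0,0],
    [0,0,0]
  ],
  "jaw": [85,85,85]
}}

```text
time: 22.0
tool_pos: [545.6, 75.6, 98.5]
ee_rot: [-3.142, 0.0, 1.5]
wrist_force: [-0.0, -0.1, -0.5]
finger_gap: 84.9
grip_force: 0.0
```

Run:
```python
from h import *
p=sensors.observe();print(p["time"],p["tool_pos"],wh(p["tool_pos"]),p["wrist_force"])
im,wray,wpl,wpr=wshot("w6")
cv2.imwrite("pics/w6c.png",cv2.resize(im[150:390,380:640,::-1],None,fx=2,fy=2))
print(wpr(hw(0,0,105)),wpr(hw(12,0,104)),wpr(hw(12,-35,104)),wpr(hw(12,25,104)))
```

```text
22.0 [545.619  75.645  98.473] [-48.098  -5.733  98.473] [-0.043 -0.079 -0.545]
[439.892 300.814] [465.514 298.786] [453.674 367.043] [472.772 241.951]
```

View pics/w6c.png

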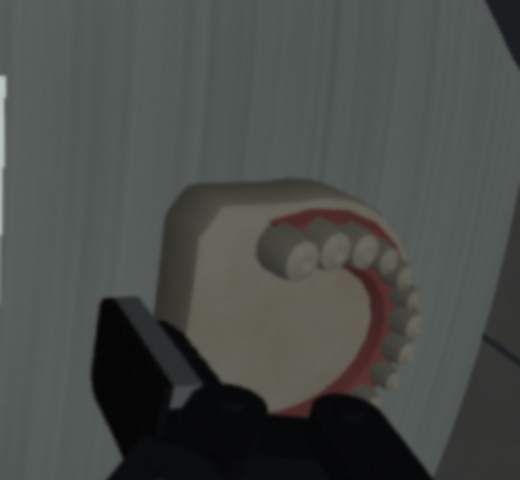

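{"op": "play_rows", "data": {
  "slide": [
    [0,-0.3,0],
    [0,-0.6,0],
    [0,-0.6,0],
    [0,-0.6,0],
    [0,-0.15,-0.4],
    [0,0,-0.9],
    [0,0,-0.9],
    [0,0,-0.9],
    [0,0,-0.9],
    [0,0,-0.9],
    [0,0,-0.9],
    [0,0,-0.3]
  ],
  "angular": [
    [0,0,0],
    [0,0,0],
    [0,0,0],
    [0,0,0],
    [0,0,0],
    [0,0,0],
    [0,0,0],
    [0,0,1],
    [0,0,1],
    [0,0,1],
    [0,0,1],
    [0,0,1]
  ],
  "jaw": [85,85,85,85,85,85,85,50,50,50,50,50]
}}

```text
time: 23.25
tool_pos: [457.4, 82.9, 346.2]
ee_rot: [3.136, -0.005, 1.096]
wrist_force: [-0.1, 0.4, -0.0]
finger_gap: 50.2
grip_force: 0.0
```

{"op": "play_rows", "data": {
  "slide": [
    [0,0,0],
    [0,0,0],
    [0,0,0],
    [0,0,0],
    [0,0,0],
    [0,0,0],
    [0,0,0],
    [0,0,0],
    [0,0,0],
    [0,0,0],
    [0,0,0],
    [0,0,0],
    [0,0,0],
    [0.2,-0.8,0],
    [0.2,-0.8,0],
    [0.2,-0.8,0],
    [0.2,-0.8,0],
    [0.01,-0.75,0],
    [0,0,0],
    [0,0,0]
  ],
  "angular": [
    [0,0,1],
    [0,0,1],
    [0,0,1],
    [0,0,1],
    [0,0,1],
    [0,0,1],
    [0,0,1],
    [0,0,1],
    [0,0,1],
    [0,0,1],
    [0,0,1],
    [0,0,1],
    [0,0,1],
    [0,0,0],
    [0,0,0],
    [0,0,0],
    [0,0,0],
    [0,0,0],
    [0,0,0],
    [0,0,0]
  ],
  "jaw": [50,50,50,50,50,50,50,50,50,50,50,50,50,50,50,50,50,50,50,50]
}}

```text
time: 25.25
tool_pos: [478.3, 242.0, 342.3]
ee_rot: [3.141, 0.0, 0.061]
wrist_force: [0.9, -0.8, -0.7]
finger_gap: 49.9
grip_force: 0.0
```

Run:
```python
from h import *
im,wray,wpl,wpr=wshot("w7")
p=sensors.observe();print(p["time"],delta([480.3,241.1,267.4],.05))
print(wpr([480.3,241.1,284]))
u=wpr([480.3,241.1,290]).astype(int)
m=(im.max(2)<60);w=np.zeros_like(m);w[u[1]-30:u[1]+30,u[0]-35:u[0]+35]=1
_,c,st=comp(m&w,u);print(c,st,wpl(c,290))
```

```text
25.3 {'t': 25.3, 'pos': array([478.657, 240.858, 342.327]), 'rpy': array([3.14 , 0.   , 0.059]), 'hatch': array([-126.451,  154.392,  342.327]), 'shift_fs': array([ 0.042, -0.006,  1.873]), 'turn_fs': array([0.015, 0.003, 0.117]), 'shift_after_turn': array([ 0.041, -0.004,  1.873])}
[324.217 258.345]
[325.744 258.419] [ 303  231   48   54 1767] [482.291 240.428 290.   ]
```

Knob is where I left it. Descend and grip.

{"op": "play_rows", "data": {
  "slide": [
    [0.04,0,0.5],
    [0,0,0.5],
    [0,0,0.5],
    [0,0,0.37],
    [0,0,0],
    [0,0,0],
    [0,0,0],
    [0,0,0],
    [0,0,0]
  ],
  "angular": [
    [0,0,0.1],
    [0,0,0],
    [0,0,0],
    [0,0,0],
    [0,0,0],
    [0,0,0],
    [0,0,0],
    [0,0,0],
    [0,0,0]
  ],
  "jaw": [50,50,50,50,15,15,15,15,15],
  "newtons": 35
}}

```text
time: 26.2
tool_pos: [480.8, 241.3, 268.2]
ee_rot: [3.141, -0.001, 0.051]
wrist_force: [-0.1, -1.0, -0.7]
finger_gap: 22.6
grip_force: 34.9
```

{"op": "play_rows", "data": {
  "slide": [
    [-0.167,0.241,0],
    [-0.157,0.247,0],
    [-0.147,0.253,0],
    [-0.137,0.259,0],
    [-0.126,0.264,0],
    [-0.116,0.269,0],
    [-0.105,0.274,0],
    [-0.093,0.278,0],
    [-0.082,0.281,0],
    [-0.07,0.285,0],
    [-0.06,0.287,0],
    [-0.05,0.29,0],
    [-0.031,0.291,0],
    [-0.031,0.291,0],
    [-0.031,0.291,0],
    [-0.031,0.291,0],
    [-0.031,0.291,0],
    [-0.031,0.291,0]
  ],
  "angular": [
    [0,0,-0.5],
    [0,0,-0.5],
    [0,0,-0.5],
    [0,0,-0.5],
    [0,0,-0.5],
    [0,0,-0.5],
    [0,0,-0.5],
    [0,0,-0.5],
    [0,0,-0.5],
    [0,0,-0.5],
    [0,0,-0.5],
    [0,0,-0.5],
    [0,0,-1],
    [0,0,-1],
    [0,0,-1],
    [0,0,-1],
    [0,0,-1],
    [0,0,-1]
  ],
  "jaw": [15,15,15,15,15,15,15,15,15,15,15,15,15,15,15,15,15,15]
}}

```text
time: 28.0
tool_pos: [502.2, 49.2, 267.4]
ee_rot: [-3.137, 0.007, 1.017]
wrist_force: [-8.6, -2.7, 2.5]
finger_gap: 22.4
grip_force: 36.1
```

```bash
cat > th.py <<'E'
from h import *
p=sensors.observe();print(p["time"],p["tool_pos"],p["ee_rot"],p["wrist_force"],p["finger_gap"],wh(p["tool_pos"]))
Hn=hw(0,82,0)[:2]; v=p["tool_pos"][:2]-Hn; v0=np.array([566.7,19.5])-Hn
print(np.hypot(*v),"theta",np.arctan2(v0[1],v0[0])-np.arctan2(v[1],v[0]))
print(delta([566.7,19.5,p["tool_pos"][2]],1.488))
E
python3 th.py
```

```text
28.0 [502.218  49.191 267.431] [-3.137  0.007  1.017] [-8.616 -2.689  2.521] 22.414888802815824 [-89.543 -35.158 267.431]
147.45827794633283 theta 0.4913316007934916
{'t': 28.0, 'pos': array([502.218,  49.191, 267.431]), 'rpy': array([-3.137,  0.007,  1.017]), 'hatch': array([-89.543, -35.158, 267.431]), 'shift_fs': array([ 0.217,  1.761, -0.009]), 'turn_fs': array([-0.072,  0.076, -5.893]), 'shift_after_turn': array([-0.606,  1.668,  0.   ])}
```

{"op": "play_rows", "data": {
  "slide": [
    [-0.031,0.291,0],
    [-0.031,0.291,0],
    [-0.031,0.291,0],
    [-0.031,0.291,0],
    [-0.015,0.145,0],
    [-0.015,0.145,0],
    [-0.015,0.145,0],
    [-0.01,0.1,0],
    [0,0,0],
    [0,0,0]
  ],
  "angular": [
    [0,0,-1],
    [0,0,-1],
    [0,0,-1],
    [0,0,-1],
    [0,0,-0.5],
    [0,0,-0.5],
    [0,0,-0.5],
    [0,0,-0.4],
    [0,0,0],
    [0,0,0]
  ],
  "jaw": [15,15,15,15,15,15,15,15,15,15]
}}

```text
time: 29.0
tool_pos: [565.4, 15.9, 267.4]
ee_rot: [-3.14, 0.007, 1.48]
wrist_force: [-2.4, -7.9, 0.4]
finger_gap: 22.3
grip_force: 35.8
```

```bash
python3 th.py
```

```text
29.0 [565.377  15.944 267.351] [-3.14   0.007  1.48 ] [-2.359 -7.868  0.373] 22.278162460803042 [-24.212 -63.906 267.351]
147.9008568574119 theta 0.003195767297725638
{'t': 29.0, 'pos': array([565.377,  15.944, 267.351]), 'rpy': array([-3.14 ,  0.007,  1.48 ]), 'hatch': array([-24.212, -63.906, 267.351]), 'shift_fs': array([ 0.092,  0.025, -0.001]), 'turn_fs': array([-0.026,  0.089, -0.096]), 'shift_after_turn': array([0.091, 0.026, 0.   ])}
```

{"op": "play_rows", "data": {
  "slide": [
    [0.06,0.06,0],
    [0,0.06,0],
    [0,0,0],
    [0,0,0]
  ],
  "angular": [
    [0,0,0],
    [0,0,0],
    [0,0,0],
    [0,0,0]
  ],
  "jaw": [15,15,15,15]
}}

```text
time: 29.4
tool_pos: [567.5, 15.7, 266.7]
ee_rot: [-3.134, 0.012, 1.48]
wrist_force: [-7.7, -11.4, 2.3]
finger_gap: 22.4
grip_force: 36.1
```

{"op": "play_rows", "data": {
  "slide": [
    [0,0,0.1],
    [0,0,0.12],
    [0,0,0.12],
    [0,0,0.12],
    [0,0,0.12],
    [0,0,0.1],
    [0,0,0]
  ],
  "angular": [
    [0,0,0],
    [0,0,0],
    [0,0,0],
    [0,0,0],
    [0,0,0],
    [0,0,0],
    [0,0,0]
  ],
  "jaw": [15,15,15,15,15,15,15]
}}

```text
time: 30.1
tool_pos: [567.5, 15.7, 240.2]
ee_rot: [-3.134, 0.012, 1.48]
wrist_force: [-8.8, -11.9, 6.7]
finger_gap: 22.6
grip_force: 36.5
```

{"op": "play_rows", "data": {
  "slide": [
    [0,0,0.05],
    [0,0,0.05],
    [0,0,0.05],
    [0,0,0]
  ],
  "angular": [
    [0,0,0],
    [0,0,0],
    [0,0,0],
    [0,0,0]
  ],
  "jaw": [15,15,15,15]
}}

```text
time: 30.5
tool_pos: [568.0, 16.3, 239.1]
ee_rot: [-3.138, 0.013, 1.479]
wrist_force: [-18.2, -13.0, 39.1]
finger_gap: 21.9
grip_force: 40.0
```

{"op": "play_rows", "data": {
  "slide": [
    [0,-0.05,-0.06],
    [0,0,0],
    [0,0,0],
    [0,0,0],
    [0,0,-0.3],
    [0,0,-0.7],
    [0,0,-0.9],
    [0,0,-0.9],
    [0,-0.8,0],
    [0,-0.8,0],
    [0,-0.8,0],
    [0,-0.8,0],
    [0,0,0]
  ],
  "angular": [
    [0,0,0],
    [0,0,0],
    [0,0,0],
    [0,0,0],
    [0,0,0],
    [0,0,0],
    [0,0,0],
    [0,0,0],
    [0,0,0],
    [0,0,0],
    [0,0,0],
    [0,0,0],
    [0,0,0]
  ],
  "jaw": [15,50,50,50,50,50,50,50,50,50,50,50,50]
}}

```text
time: 31.8
tool_pos: [437.8, 34.7, 349.6]
ee_rot: [-3.14, 0.002, 1.487]
wrist_force: [1.6, -0.2, 0.2]
finger_gap: 50.2
grip_force: 0.0
```

Run:
```python
from h import *
p=sensors.observe();print(p["time"],p["tool_pos"],p["wrist_force"])
i=capture("scene");m=i.max(2)<60;w=np.zeros_like(m);w[227:252,269:293]=1
_,c,st=comp(m&w,(281,239));print("scene knob",c,st,"was [280.92 239.23] [277 233 9 13 101]")
a=i[200:335,200:380,::-1];t=capture("top")[170:305,190:370,::-1]
cv2.imwrite("pics/m8.png",np.hstack([cv2.resize(q,(400,300),interpolation=cv2.INTER_CUBIC) for q in(a,t)]))
```

```text
31.8 [437.836  34.66  349.585] [ 1.567 -0.177  0.248]
scene knob [280.921 239.228] [277 233   9  13 101] was [280.92 239.23] [277 233 9 13 101]
```

View pics/m8.png

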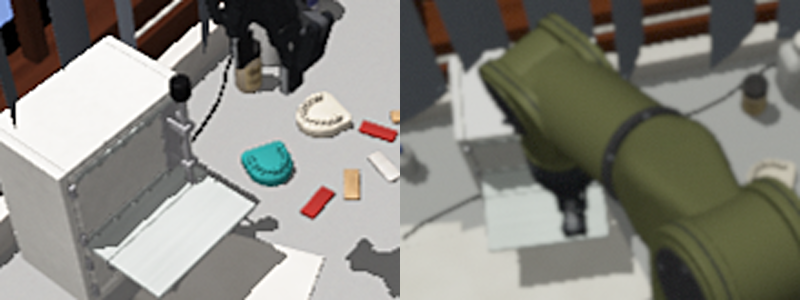

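The door is shut and the knob's pixels match the start exactly, so the bolt is down. The ledge is empty, so the denture is inside, and the bystanders haven't moved.

```bash
python3 -c "
from bench import bot
print(bot.sign_off())"
```

```text
the job is handed in; nothing more can be done
None
```

The denture is inside the cabinet with the upper leaf shut and its bolt fully down; the lower leaf and other loose things were left alone, and the job was handed in at about 32 s.

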